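# Reject tile down the chute

## Robot

A 6-joint arm with a two-finger parallel gripper is mounted at the origin on a cart in front of the work surface, level with it; the furniture and walls round the work are solid. World frame = base frame: x ahead of the robot, y to its left, z up, the work surface at z = 0. Lengths are in m, angles in rad, forces in N, time in s.
With the tool pointing down it reaches from about 0.4 to 0.825 m from the base axis. Payload 7 kg.
Tool frame: the origin (TCP) lies at the very end of the fingers, on their centre line; the grasp point (between the pads) lies 19 mm behind it; z points along the fingers, y is the direction in which the jaws open and shut (so a half turn about z gives the same grasp; the last joint's range is limited). The gripper opens to 85 mm and grips with 20 to 120 N. Pads are 22 mm wide; open, the fingers measure 114 mm over their backs; the gripper's body (76 mm by 85 mm) begins 54 mm behind the grasp point. The pads swing forward as they close: fully open they stand 13 mm farther back than shut.
Start: joints at [-0.942, 0.359, 0.012, 0, -1.224, -0.288], TCP at [0.226, -0.636, 0.231] pointing down, gripper open.
Joint ranges: [-3.07, 3.07], [-1.43, 2.12], [-1.02, 1.25], [-3.03, 1.67], [-3.05, -0], [-3.03, 3.03]. Speed limits (rad/s): [2.39, 2.39, 3.01, 3.14, 3.14, 3.14].

## Interface

Orientations are given as a 3x3 rotation matrix whose columns are the frame's x, y, z axes.
In Python, from bench import env gives the robot as it stands. Calls block until the motion is done:
- env.movep(position, orientation): joint-space move of the TCP to a pose.
- env.move_straight(position, frame=None, max_speed=0.15, until_force=None): straight line of the TCP; frame=None keeps the orientation; max_speed is the mean speed in m/s. With until_force (N) it stops when the force on the tool has changed by that much, and returns True; else False.
- env.movej(angles): joint-space move.
- env.let_go() and env.gripper_close(): open the fingers fully, or close them until they stop; the grip force is fixed at half the most.
- env.sleep(seconds).
- env.ik(position, orientation): joint angles nearest the present ones, or None.
- env.camera(name): name is "scene" or "top"; returns (picture, depth): 420x560x3 uint8, red, green, blue; 420x560 float32, m along the optical axis (not along the pixel's ray), 0 where there is no reading.
- env.camera_info(name): a dict with "vertical_fov" (degrees; the focal length in pixels is half the picture's height over the tangent of half this angle, whatever the lens; pixels are square), "cx", "cy" (the principal point, pixels), "eye" and "rotation" of the camera in the world. Camera axes: x right, y up, looking along -z (the intrinsics and any distortion apply to the point x, -y, -z); pixel columns grow to the right and rows downward; lengths in m; the calibration is good to about 2 mm. A picture is of the moment at which its call begins. camera_info takes no time and is no camera call.
A pose or a line that the arm cannot do raises env.IKError and nothing moves.
- env.close_job(): hands the job in, once; it reports no verdict.
Trained networks look in the newest picture that a camera, given by its name, has taken for a name from the list of things; names that differ only in an ending like _2 or _b are one class to them, and where a whole thing is asked for, a point or a joint stands for the part that bears it (a point fixed in the world has none). Each returns a list of dicts, best first, with "conf" (0 to 1); they miss things now and then, are a little off and sometimes report something else, mostly with a low value. They report only what shows in the picture. A call takes as long as a camera call.
- env.trace(camera, label): "mask" (420x560 bool, what is visible of it) and "pixel" ([column, row] in pixels, amid what is visible of it).
- env.place_of(camera, label): "pixel" ([column, row] in pixels: a listed point, or the origin of a listed thing).
Readings, each from a call of its own:
- env.get_clock(): time.
- env.get_joints(): joint angles.
- env.get_dq(): joint speeds.
- env.get_joint_torque(): joint torques, N m.
- env.get_ee_pos(): TCP position.
- env.get_tool_rot(): TCP orientation.
- env.get_wrist_force(): force on the tool from outside, world axes, zero at the start.
- env.get_torque(): the same for the moment, N m.
- env.get_opening(): finger opening in m.
Only numpy, scipy, OpenCV 4.12 (cv2) and the standard library are available. Lean on these libraries where they do the work, as an engineer would, in place of code of your own. Each camera call takes 0.05 s, during which the arm holds its last target. There are 200 camera calls.

## Task

Get rid of the green reject test tile: without lifting it, slide it along the ledge until it sits against the red spring stop and the stop just gives a little, let go of it there, then push it off the far edge through the opening beside the stop so that it drops down the chute and comes to rest in the grey catch tray. Be gentle: never drive the stop to the end of its travel, jam the tile against the stand or lean on the stand, and leave the three loose tubs on the bench where they are.

Things in the scene. Friction and masses are not known exactly. Their poses are not given: they have to be found in the camera images.
- ledge: Plywood sorting stand fixed to the bench, left of centre. Origin on the bench below the lane; x points across the lane, away from the robot (yaw 0.4 to 0.65 rad), y along the lane to the left, z up. Deck top at z = 150 mm, x = -40 to +48 mm, y = -170 to +150 mm; beyond x = +52 mm it drops off to the chute and tray (to x = 208 mm, below the deck).
- deck (a point): Point on the deck top in the lane: ledge (0, 0, 150) mm, same axes. Lane walls: a wooden kerb at x = -40 to -26 mm, 8 mm above the deck, full length, and an aluminium rear fence at x = +44 to +52 mm, 29 mm above the deck, with one opening 58 mm wide that leads to the chute; its side cheeks end 27 mm above the deck.
- stop_zone (a point): Deck point at ledge (0, 90, 150) mm. The fence, chute and red stop form one carriage clamped along the ledge; its place is NOT measured. The red stop plate (6 mm thick, 32 mm high) crosses the lane; its -y face, also the +y border of the opening, lies anywhere from y = +65 to +115 mm in ledge. An aluminium bridge 29 mm high crosses the lane 25 mm beyond it.
- tray (a point): Middle of the floor of the grey catch tray behind the ledge, ledge (160, 67, 45) mm, same axes (inside 155 mm in y, open in x from -70 to +43 mm of this point, walls 55 mm above the floor). The aluminium chute slopes steeply down into it from the opening.
- tile: Green L-shaped test tile, 40 to 80 g, lying with its foot up as a wall on the robot's side. In the ledge's axes: plate 62 (x) x 46 (y) x 7 mm flat on the deck; wall 6 mm thick, 44 high, 46 wide at its -x end. Origin: centre of the wall's back (-x) face, 22 mm above the deck, 11 to 23 cm right (-y) of the stop face. Its z axis points along the ledge's x within 0.05 rad.
- buffer (a joint): Travel of the red spring stop in m: 0 at rest, grows as it is pressed towards the ledge's +y, hard end at 0.008. Gives at about 2 N, then takes 1.2 N per mm; springs back when let go. Seated: the tile presses it to between 0.001 and 0.007. (Pushed along only by the wall's side edge the tile swings askew into the opening: hold the wall lightly, or push the plate too.)
- blue_tub: Loose blue tub with white lid, 69 mm wide, 57 mm high, on the bench right of the stand; bystander. Origin under its centre.
- ochre_tub: Loose ochre tub with white lid, 67 mm wide, 62 mm high, on the bench right of the stand; bystander. Origin under its centre.
- slip_cup: Loose low beige tub with white lid, 79 mm wide, 46 mm high, on the bench right of the stand; bystander. Origin under its centre.

How it is judged:
By the outcome, as a careful person would: the job done as asked, in the order asked, and still so for the second after the job is handed in, with the robot touching nothing.
It also fails if it takes over 48 s, if anything falls off the work surface, if the arm or the gripper's body presses on something with over 40 N, if the wrist force passes 120 N, or if a joint passes its speed limit or range.

## Working session

There is one attempt and no reset: what is moved stays moved. The work goes in short steps, each a Python script; the robot and the scene stay as the last script left them, time stands still between calls to the robot, and variables do not carry over. Pictures are saved under pics/ and viewed, about 8 in all and at most 12, crops included, and the job is handed in when it is done.

```bash
ls; mkdir -p pics; cat > h.py <<'E'
import numpy as np, cv2
from bench import env
def shot(cam,fn=None):
    p,d=env.camera(cam)
    if fn: cv2.imwrite('pics/'+fn,p[:,:,::-1])
    return p,d
def world(cam,uv,depth):
    i=env.camera_info(cam); f=210/np.tan(np.radians(i['vertical_fov'])/2)
    uv=np.asarray(uv,float).reshape(-1,2); depth=np.asarray(depth,float).reshape(-1)
    D=i.get('distortion',None)
    K=np.array([[f,0,i['cx']],[0,f,i['cy']],[0,0,1]])
    n=cv2.undistortPoints(uv.reshape(-1,1,2),K,None if D is None else np.array(D,float)).reshape(-1,2)
    c=np.c_[n[:,0],-n[:,1],-np.ones(len(n))]*depth[:,None]
    return c@np.array(i['rotation']).T+np.array(i['eye'])
E
python3 - <<'E'
from h import *
for c in ("scene","top"):
    print(env.camera_info(c))
    p,d=shot(c,c+'0.png'); np.save(c+'_d.npy',d); np.save(c+'_p.npy',p)
    for l in ("ledge","tile","buffer","blue_tub","ochre_tub","slip_cup"):
        r=env.trace(c,l)
        for q in r[:1]:
            m=q['mask']; ok=m&(d>0); v,u=np.nonzero(ok)
            w=world(c,np.c_[u,v],d[ok]) if ok.any() else np.zeros((1,3))
            print(c,l,round(q['conf'],2),q['pixel'],m.sum(),np.median(w,0).round(3),np.percentile(w,2,axis=0).round(3),np.percentile(w,98,axis=0).round(3))
            np.save(f'm_{c}_{l}.npy',m)
    for l in ("ledge","deck","stop_zone","tray","tile"):
        print(c,l,[(q['pixel'],round(q['conf'],2)) for q in env.place_of(c,l)[:2]])
print(env.get_clock())
E
```

```text
pics
{'vertical_fov': 55.296145386020115, 'cx': 274.6374609094094, 'cy': 205.38012137541148, 'eye': array([-0.12034381, -0.57285129,  0.73327753]), 'rotation': array([[ 0.7335825 ,  0.38894107, -0.55729845],
       [-0.67957198,  0.42731932, -0.5963054 ],
       [ 0.00621673,  0.81616361,  0.57778743]])}
scene tile 0.6 [289.6, 264.3] 663 [ 0.408 -0.062  0.057] [ 0.387 -0.084  0.006] [ 0.446 -0.026  0.062]
scene buffer 0.48 [236.3, 189.0] 4715 [0.459 0.203 0.106] [0.369 0.064 0.016] [0.562 0.432 0.175]
scene blue_tub 0.65 [331.4, 280.9] 842 [ 0.427 -0.173  0.052] [ 0.405 -0.198 -0.001] [ 0.5   -0.138  0.057]
scene ochre_tub 0.7 [288.3, 262.2] 689 [ 0.407 -0.062  0.057] [ 0.387 -0.084  0.003] [ 0.444 -0.026  0.062]
scene slip_cup 0.94 [348.1, 318.8] 1178 [ 0.372 -0.271  0.042] [ 0.343 -0.303  0.   ] [ 0.418 -0.231  0.046]
scene ledge [([228.0, 221.2], 0.62)]
scene deck [([223.0, 178.5], 0.59)]
scene stop_zone [([193.3, 173.0], 0.97)]
scene tray [([226.3, 182.6], 0.82)]
scene tile [([258.4, 181.3], 0.52)]
{'vertical_fov': 51.30582703637821, 'cx': 280.4374609061048, 'cy': 213.88953939434955, 'eye': array([-0.30705792, -0.07644951,  1.10161095]), 'rotation': array([[ 0.1383223 ,  0.76665879, -0.62697787],
       [-0.99037986,  0.10462637, -0.09055965],
       [-0.00382994,  0.63347267,  0.77375558]])}
top ledge 0.59 [194.6, 216.9] 4928 [0.438 0.291 0.149] [0.319 0.157 0.018] [0.597 0.438 0.18 ]
top buffer 0.61 [176.0, 216.8] 82 [0.381 0.316 0.18 ] [0.349 0.293 0.049] [0.497 0.384 0.185]
top blue_tub 0.74 [345.6, 250.0] 512 [ 0.426 -0.164  0.055] [ 0.405 -0.194  0.006] [ 0.469 -0.136  0.06 ]
top slip_cup 0.78 [382.7, 272.5] 616 [ 0.374 -0.263  0.044] [ 0.342 -0.3    0.016] [ 0.413 -0.229  0.049]
top ledge [([220.6, 246.9], 0.82)]
top deck [([215.2, 217.3], 0.82)]
top stop_zone [([180.0, 229.6], 0.65)]
top tray [([177.2, 208.5], 0.68), ([217.0, 218.8], 0.15)]
top tile [([254.3, 207.2], 0.58)]
1.2
```

```bash
python3 - <<'E'
import cv2
a=cv2.imread('pics/scene0.png')[100:300,120:320]; b=cv2.imread('pics/top0.png')[140:340,120:320]
cv2.imwrite('pics/v1.png',cv2.resize(cv2.hconcat([a,b]),None,fx=2,fy=2,interpolation=cv2.INTER_CUBIC)) if 0 else cv2.imwrite('pics/v1.png',cv2.resize(cv2.hconcat([a[:,:],b]),(800,400),interpolation=cv2.INTER_CUBIC))
E
```

```text
(no output)
```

View pics/v1.png

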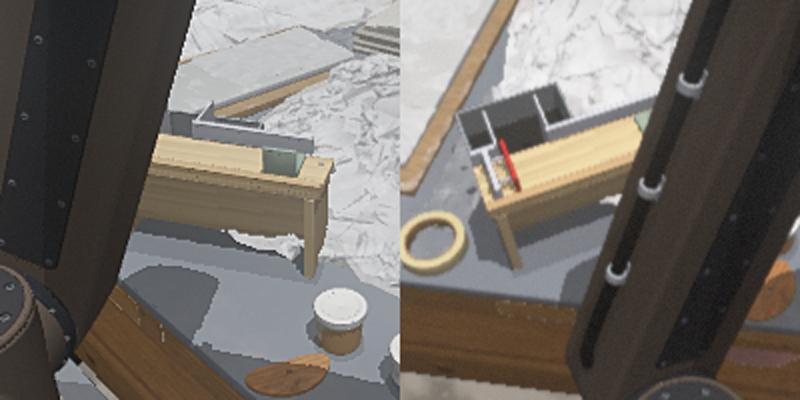

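View pics/scene0.png

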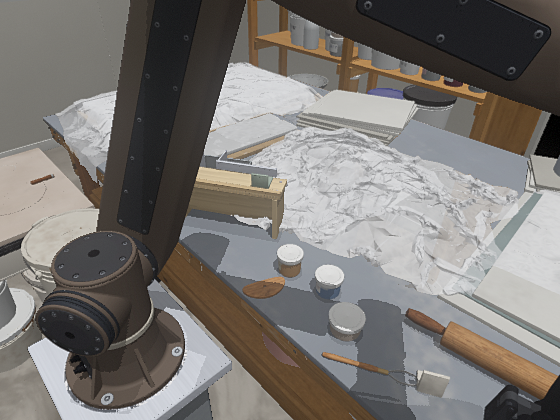

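```bash
cat > look.py <<'E'
from h import *
import sys
tag=sys.argv[1]
out=[]
for c in ("scene","top"):
    p,d=shot(c,c+tag+'.png'); np.save(c+'_d.npy',d); np.save(c+'_p.npy',p)
    for l in ("ledge","tile","buffer"):
        for q in env.trace(c,l)[:2]:
            m=q['mask']; ok=m&(d>0); v,u=np.nonzero(ok)
            w=world(c,np.c_[u,v],d[ok])
            print(c,l,round(q['conf'],2),q['pixel'],m.sum(),np.median(w,0).round(3))
            np.save(f'm_{c}_{l}.npy',m); break
    for l in ("deck","stop_zone","tray","tile"):
        print(c,l,[(q['pixel'],round(q['conf'],2)) for q in env.place_of(c,l)[:2]])
a=cv2.imread(f'pics/scene{tag}.png')[120:270,100:300]; b=cv2.imread(f'pics/top{tag}.png')[160:310,120:320]
cv2.imwrite(f'pics/v{tag}.png',cv2.resize(cv2.hconcat([a,b]),(800,300),interpolation=cv2.INTER_CUBIC))
print(env.get_clock(),env.get_ee_pos())
E
python3 - <<'E'
from h import *
env.movej([-1.4,-0.1,0.012,0,-1.224,-0.288])
E
python3 look.py 1
```

```text
scene deck []
scene stop_zone []
scene tray []
scene tile []
top ledge 0.45 [176.9, 264.4] 99 [0.319 0.314 0.053]
top deck []
top stop_zone []
top tray []
top tile []
3.5833 [-0.09285947 -0.59027566  0.5145769 ]
```

View pics/v1.png

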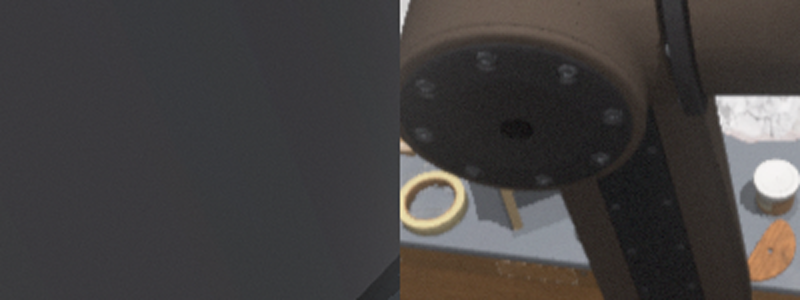

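```bash
python3 - <<'E'
from h import *
env.movej([1.75,-0.1,0.012,0,-1.224,-0.288])
E
python3 look.py 2
```

```text
scene ledge 0.65 [225.1, 188.6] 6054 [0.443 0.234 0.128]
scene tile 0.53 [260.0, 179.3] 275 [0.469 0.116 0.171]
scene buffer 0.43 [190.2, 167.7] 158 [0.379 0.31  0.168]
scene deck [([225.1, 182.1], 0.97)]
scene stop_zone [([194.0, 173.7], 0.66)]
scene tray [([224.7, 179.9], 0.79)]
scene tile [([258.5, 181.0], 0.83)]
top ledge 0.74 [194.3, 228.7] 3038 [0.399 0.271 0.15 ]
top deck [([214.9, 219.2], 0.68)]
top stop_zone [([178.1, 229.5], 0.94)]
top tray [([176.2, 211.6], 0.63)]
top tile []
8.4667 [0.08782713 0.59107527 0.51448862]
```

View pics/v2.png

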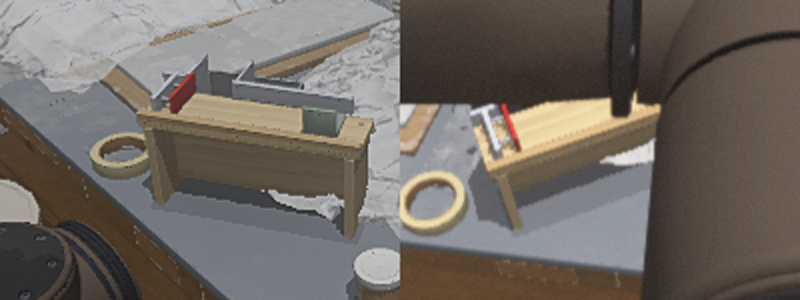

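```bash
cat > fit.py <<'E'
from h import *
from scipy.optimize import minimize
P={};C={}
for c in("scene","top"):
    d=np.load(c+'_d.npy');p=np.load(c+'_p.npy')
    v,u=np.nonzero((d>0)); w=world(c,np.c_[u,v],d[d>0])
    k=(w[:,0]>.25)&(w[:,0]<.7)&(w[:,1]>0)&(w[:,1]<.5)&(w[:,2]>.06)&(w[:,2]<.22)
    P[c]=w[k];C[c]=p[v[k],u[k]].astype(int)
    z=P[c][:,2]; h,e=np.histogram(z,np.arange(.1,.21,.003)); print(c,dict(zip(e.round(3),h)))
np.savez('pts.npz',ps=P['scene'],cs=C['scene'],pt=P['top'],ct=C['top'])
# deck+kerb plane points -> minimal bounding rectangle
for c in P:
    w=P[c]; m=(w[:,2]>.145)&(w[:,2]<.163)
    r=cv2.minAreaRect(w[m,:2].astype(np.float32)*1000); print(c,m.sum(),r,cv2.boxPoints(r).round(0).tolist())
E
python3 fit.py
```

```text
scene {np.float64(0.1): np.int64(29), np.float64(0.103): np.int64(27), np.float64(0.106): np.int64(27), np.float64(0.109): np.int64(16), np.float64(0.112): np.int64(22), np.float64(0.115): np.int64(19), np.float64(0.118): np.int64(19), np.float64(0.121): np.int64(13), np.float64(0.124): np.int64(20), np.float64(0.127): np.int64(20), np.float64(0.13): np.int64(16), np.float64(0.133): np.int64(60), np.float64(0.136): np.int64(108), np.float64(0.139): np.int64(121), np.float64(0.142): np.int64(106), np.float64(0.145): np.int64(416), np.float64(0.148): np.int64(722), np.float64(0.151): np.int64(186), np.float64(0.154): np.int64(407), np.float64(0.157): np.int64(200), np.float64(0.16): np.int64(96), np.float64(0.163): np.int64(136), np.float64(0.166): np.int64(117), np.float64(0.169): np.int64(125), np.float64(0.172): np.int64(131), np.float64(0.175): np.int64(199), np.float64(0.178): np.int64(57), np.float64(0.181): np.int64(24), np.float64(0.184): np.int64(19), np.float64(0.187): np.int64(16), np.float64(0.19): np.int64(21), np.float64(0.193): np.int64(10), np.float64(0.196): np.int64(0
[... 922 characters left out ...]
float64(0.175): np.int64(36), np.float64(0.178): np.int64(56), np.float64(0.181): np.int64(39), np.float64(0.184): np.int64(3), np.float64(0.187): np.int64(1), np.float64(0.19): np.int64(0), np.float64(0.193): np.int64(0), np.float64(0.196): np.int64(0), np.float64(0.199): np.int64(0), np.float64(0.202): np.int64(0), np.float64(0.205): np.int64(0)}
scene 2027 ((461.27294921875, 229.6861114501953), (159.6414337158203, 319.8903503417969), 32.01630401611328) [[309.0, 323.0], [478.0, 52.0], [614.0, 136.0], [444.0, 408.0]]
top 1708 ((415.7914733886719, 245.01930236816406), (97.35462951660156, 247.98544311523438), 32.027435302734375) [[309.0, 324.0], [440.0, 114.0], [523.0, 166.0], [391.0, 376.0]]
```

```bash
cat >> h.py <<'E'
YAW=np.radians(32.02); O=np.array([.422,.2175,0])
RL=np.array([[np.cos(YAW),-np.sin(YAW),0],[np.sin(YAW),np.cos(YAW),0],[0,0,1]])
def L2W(x,y,z): return O+RL@(np.array([x,y,z])/1000)
def W2L(w): return (np.asarray(w)-O)@RL*1000
def colored(c,p,d,kind):
    q=p.astype(int); r,g,b=q[...,0],q[...,1],q[...,2]
    m=(r>1.8*g)&(r>90)&(r>1.8*b) if kind=='red' else (g>r+4)&(g>b+2)
    m&=d>0; v,u=np.nonzero(m); l=W2L(world(c,np.c_[u,v],d[m]))
    k=(abs(l[:,0])<260)&(abs(l[:,1])<200)&(l[:,2]>40)&(l[:,2]<230)
    return l[k]
def stats(l): return len(l),np.percentile(l,[3,25,50,75,97],axis=0).round(0).tolist() if len(l) else None
E
python3 - <<'E'
from h import *
for c in("scene","top"):
    d=np.load(c+'_d.npy');p=np.load(c+'_p.npy')
    for k in('red','green'): print(c,k,stats(colored(c,p,d,k)))
    m=np.ones_like(d,bool)&(d>0); v,u=np.nonzero(m); l=W2L(world(c,np.c_[u,v],d[m]))
    f=(l[:,2]>172)&(l[:,2]<184)&(l[:,0]>38)&(l[:,0]<60)&(abs(l[:,1])<200)
    print('fence y hist',np.histogram(l[f,1],np.arange(-180,160,10))[0],l[f,0].mean())
p=np.load('scene_p.npy'); m=np.load('m_scene_tile.npy'); d=np.load('scene_d.npy'); v,u=np.nonzero(m&(d>0)); l=W2L(world('scene',np.c_[u,v],d[m&(d>0)]))
print(stats(l)); k=(l[:,2]>165)&(l[:,2]<196); print(np.polyfit(l[k,1],l[k,0],1), np.median(p[m],0), l[k,1].min(),l[k,1].max())
for x,y in((-18,-100),(-18,90),(60,90)):
  for s in(1,-1):
    R=np.c_[np.cross(s*RL[:,0],[0,0,-1]),s*RL[:,0],[0,0,-1]]
    print(x,y,s,[None if (q:=env.ik(L2W(x,y,h),R)) is None else np.round(q,2) for h in(165,260)])
E
```

```text
scene red (102, [[-22.0, 98.0, 157.0], [-9.0, 99.0, 164.0], [12.0, 100.0, 170.0], [34.0, 101.0, 179.0], [50.0, 105.0, 182.0]])
scene green (221, [[-21.0, -132.0, 154.0], [-19.0, -126.0, 161.0], [-18.0, -115.0, 174.0], [-16.0, -102.0, 185.0], [39.0, -91.0, 193.0]])
fence y hist [ 0  0  0  0  9  9  9 10 10  9 10 10  8 11  9  8 10  8  6 11  6 12  0  0
  0  0  0  2 10  9 13  5  7] 49.403727015686464
top red (57, [[-21.0, 98.0, 48.0], [-8.0, 102.0, 174.0], [14.0, 103.0, 181.0], [34.0, 105.0, 182.0], [155.0, 106.0, 185.0]])
top green (0, None)
fence y hist [ 0  0  0  0  0  0  0  0  0  0  0  0  0  0  0  0  0  0  0  0  0  0  0  0
  0  0  0  0  4 10 16 15 11] 48.595437297845486
(274, [[-21.0, -132.0, 151.0], [-19.0, -126.0, 158.0], [-18.0, -114.0, 171.0], [-16.0, -100.0, 183.0], [44.0, -88.0, 193.0]])
[ -0.03446315 -22.01914524] [89. 95. 88.] -132.70241106510835 -86.75477041536891
-18 -100 1 [array([ 0.68,  0.09, -0.51,  0.  , -0.98,  3.02]), array([ 0.68,  0.01, -0.36,  0.  , -1.2 ,  3.02])]
-18 -100 -1 [array([ 0.68,  0.09, -0.51,  0.  , -0.98, -0.12]), array([ 0.68,  0.01, -0.36,  0.  , -1.2 , -0.12])]
-18 90 1 [array([ 1.1 ,  0.05, -0.54,  0.  , -0.97,  2.6 ]), array([ 1.1 , -0.03, -0.4 ,  0.  , -1.2 ,  2.6 ])]
-18 90 -1 [array([ 1.1 ,  0.05, -0.54,  0.  , -0.97, -0.54]), array([ 1.1 , -0.03, -0.4 ,  0.  , -1.2 , -0.54])]
60 90 1 [array([ 1.02,  0.19, -0.39,  0.  , -1.  ,  2.68]), array([ 1.02,  0.11, -0.25,  0.  , -1.21,  2.68])]
60 90 -1 [array([ 1.02,  0.19, -0.39,  0.  , -1.  , -0.46]), array([ 1.02,  0.11, -0.25,  0.  , -1.21, -0.46])]
```

```bash
cat >> h.py <<'E'
RT=np.c_[np.cross(-RL[:,0],[0,0,-1]),-RL[:,0],[0,0,-1]]
def go(x,y,z,v=.15,f=None):
    r=env.move_straight(L2W(x,y,z),max_speed=v,until_force=f); return r
def st(): print('t',round(env.get_clock(),2),'L',W2L(env.get_ee_pos()).round(1),'F',(RL.T@np.array(env.get_wrist_force())).round(2),'op',round(env.get_opening()*1000,1))
E
python3 - <<'E'
from h import *
env.movep(L2W(-17.5,-110,235),RT); st()
print(go(-17.5,-110,172,.08,5)); st()
shot('scene','s3.png')
a=cv2.imread('pics/s3.png')[100:250,150:350]; cv2.imwrite('pics/v3.png',cv2.resize(a,None,fx=4,fy=4,interpolation=cv2.INTER_CUBIC))
E
```

```text
t 10.82 L [ -17.  -109.5  235.4] F [-0.35 -0.38  0.22] op 85.5
False
t 11.77 L [ -17.1 -110.   172.4] F [-0.49 -0.08  0.85] op 85.4
```

View pics/v3.png

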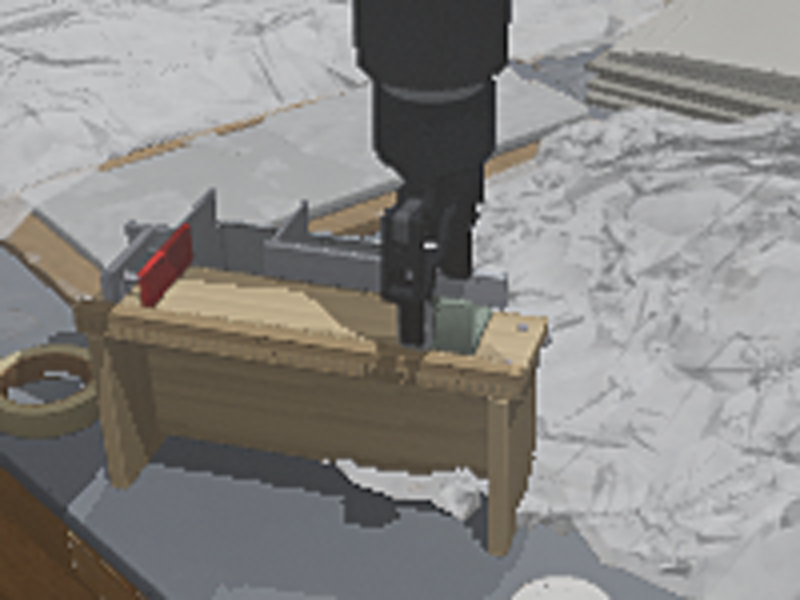

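The open fingers straddle the tile's wall (tile at ~(460,325) in the crop, near finger over the kerb at ~(412,320)), with no contact yet. I'll grip and slide.

```bash
python3 - <<'E'
from h import *
env.gripper_close(); st()
if 3<env.get_opening()*1000<10:
    z=W2L(env.get_ee_pos())[2]
    print(go(-18,-60,z,.06,6)); st()
    print(go(-18,64,z,.07,6)); st()
    env.sleep(.2); st()
    print(go(-18,82,z,.012,4)); st()
    p,d=shot('scene','s4.png'); print('red',stats(colored('scene',p,d,'red'))); print('green',stats(colored('scene',p,d,'green')))
    a=cv2.imread('pics/s4.png')[100:250,150:350]; cv2.imwrite('pics/v4.png',cv2.resize(a,None,fx=4,fy=4,interpolation=cv2.INTER_CUBIC))
E
```

```text
t 12.53 L [ -17.3 -110.   172.2] F [-0.34  0.22  2.26] op 4.4
False
t 13.51 L [-17.9 -59.7 172.2] F [0.34 1.92 2.43] op 4.4
False
t 15.43 L [-18.   64.  172.1] F [0.05 0.62 2.33] op 4.5
t 15.63 L [-18.   64.  172.2] F [-0.02  0.26  3.59] op 4.4
True
t 16.65 L [-18.   76.6 172.2] F [-0.01 -0.9   2.68] op 4.5
red (4, [[-21.0, 101.0, 165.0], [-19.0, 103.0, 174.0], [-17.0, 104.0, 178.0], [-15.0, 104.0, 179.0], [-15.0, 104.0, 181.0]])
green (158, [[-23.0, 54.0, 153.0], [-21.0, 57.0, 156.0], [-19.0, 63.0, 162.0], [16.0, 74.0, 175.0], [38.0, 98.0, 192.0]])
```

```bash
python3 - <<'E'
from h import *
F=[]
for _ in range(15): F.append(RL.T@np.array(env.get_wrist_force())); env.sleep(.02)
print(np.mean(F,0).round(2),np.std(F,0).round(2)); st()
E
```

```text
[ 0.91 -0.65  2.11] [0.37 0.54 0.45]
t 16.95 L [-18.   76.2 172.2] F [ 1.12 -0.91  3.45] op 4.6
```

View pics/v4.png

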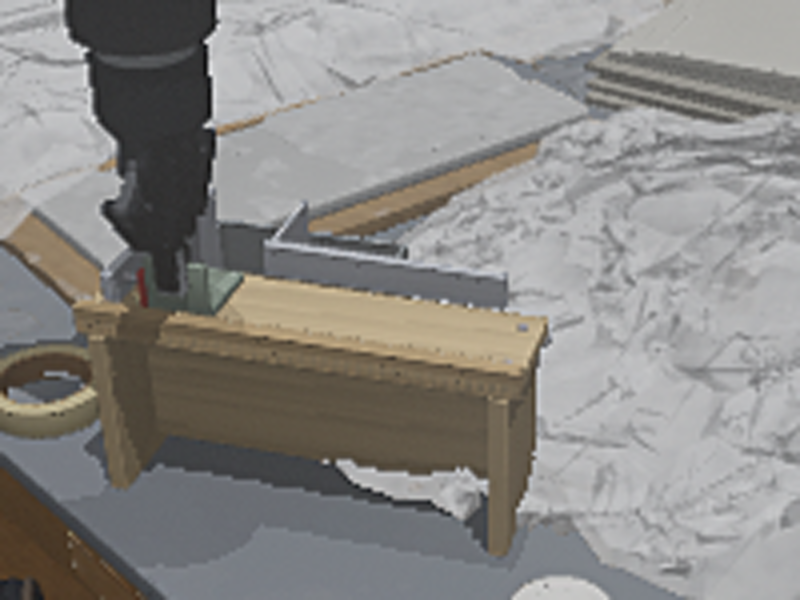

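```bash
cat >> h.py <<'E'
def fav(n=10):
    F=[]
    for _ in range(n): F.append(RL.T@np.array(env.get_wrist_force())); env.sleep(.02)
    return np.mean(F,0)
E
python3 - <<'E'
from h import *
y=W2L(env.get_ee_pos())[1]; y0=y
while y<y0+7:
    y+=1; go(-18,y,172.2,.01); env.sleep(.1); F=fav(); print(round(y,1),W2L(env.get_ee_pos())[1].round(2),F.round(2))
    if F[1]<-3.6: break
E
```

```text
77.2 76.95 [ 1.19 -4.29  2.5 ]
```

```bash
python3 - <<'E'
from h import *
for y in (78.0,78.8):
    go(-18,y,172.2,.01); env.sleep(.1); F=fav(); print(y,W2L(env.get_ee_pos())[1].round(2),F.round(2))
    if F[1]<-6.5: break
p,d=shot('scene','s5.png'); print(stats(colored('scene',p,d,'red')))
print(env.get_clock())
E
```

```text
78.0 77.83 [ 1.38 -5.11  2.46]
78.8 78.53 [ 1.63 -5.61  2.33]
(5, [[-20.0, 103.0, 165.0], [-20.0, 104.0, 166.0], [-20.0, 106.0, 170.0], [-18.0, 106.0, 180.0], [-16.0, 107.0, 181.0]])
18.5583
```

```bash
python3 - <<'E'
from h import *
env.let_go(); st(); env.sleep(.2)
go(-18,78,235,.12); st()
# pull back in front of the lane (robot side), clear of the camera's view of the tile
p,d=shot('scene','s6.png'); print('red',stats(colored('scene',p,d,'red'))); print('green',stats(colored('scene',p,d,'green')))
a=cv2.imread('pics/s6.png')[100:250,150:350]; cv2.imwrite('pics/v6.png',cv2.resize(a,None,fx=4,fy=4,interpolation=cv2.INTER_CUBIC))
E
```

```text
t 19.31 L [-18.   78.8 172.2] F [-0.73 -0.37 -0.35] op 85.4
t 20.18 L [-18.4  77.9 234.4] F [-0.03  0.63 -0.18] op 85.5
red (18, [[-20.0, 100.0, 173.0], [13.0, 101.0, 179.0], [27.0, 102.0, 180.0], [38.0, 103.0, 180.0], [50.0, 104.0, 182.0]])
green (235, [[-24.0, 49.0, 154.0], [-22.0, 56.0, 158.0], [-20.0, 65.0, 170.0], [-15.0, 78.0, 183.0], [36.0, 93.0, 193.0]])
```

View pics/v6.png

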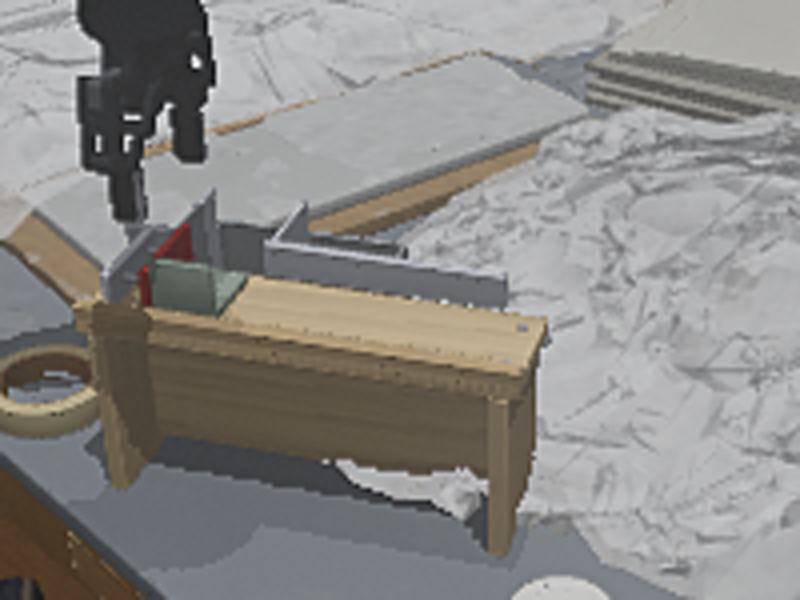

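```bash
python3 - <<'E'
from h import *
env.gripper_close()
go(-62,71,215,.2); 
p,d=shot('scene'); l=colored('scene',p,d,'green'); k=(l[:,2]>165)&(l[:,0]<0); f=np.polyfit(l[k,1],l[k,0],1); print('slope',f,np.percentile(l[k,1],[2,98]),k.sum())
print(go(-62,71,164,.12,5)); st()
if abs(f[0])<.12:
    print(go(-20,71,164,.05,6)); st()
    print(go(25,71,164,.05,6)); st()
    p,d=shot('scene','s7.png'); print('green',stats(colored('scene',p,d,'green')))
    a=cv2.imread('pics/s7.png')[100:250,150:350]; cv2.imwrite('pics/v7.png',cv2.resize(a,None,fx=4,fy=4,interpolation=cv2.INTER_CUBIC))
E
```

```text
slope [ -0.03508321 -18.05046755] [50.63471483 92.80786123] 118
False
t 22.02 L [-61.3  71.1 164.4] F [0.3  0.09 0.83] op 0.3
False
t 23.01 L [-20.2  70.9 163.9] F [-0.03  0.06 -0.68] op -0.4
False
t 24.06 L [ 24.8  70.9 164. ] F [-0.29 -0.88  0.04] op -0.3
green (3, [[140.0, 86.0, 93.0], [140.0, 88.0, 93.0], [141.0, 90.0, 94.0], [141.0, 91.0, 94.0], [142.0, 92.0, 94.0]])
```

View pics/v7.png

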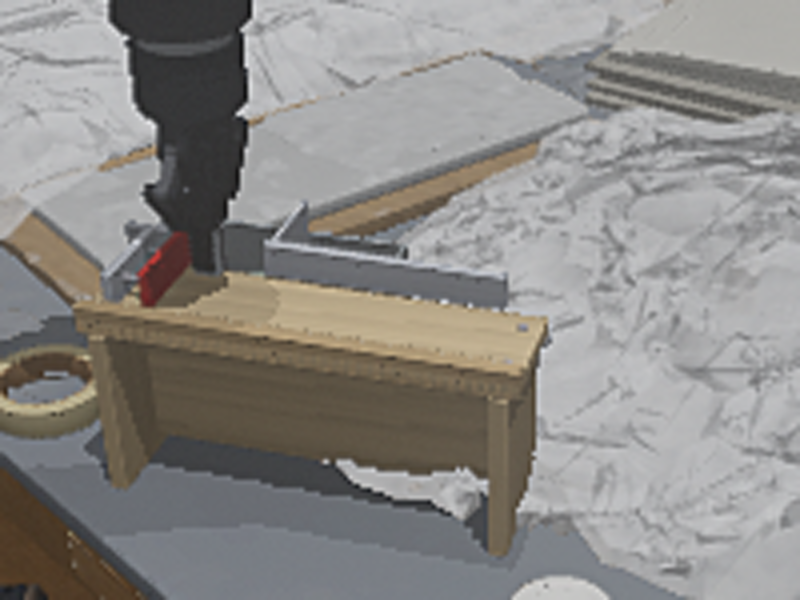

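The deck is clear and the finger stands in the opening. The tile has tipped off it, and a few green pixels place it in the tray. I'll retract and look from above, with the arm where the tray was visible earlier.

```bash
python3 - <<'E'
from h import *
go(20,71,290,.2)
env.movej([-0.942,0.1,0.012,0,-1.224,-0.288]); st()
for c in('top','scene'):
    p,d=shot(c,c+'8.png'); print(c,'green',stats(colored(c,p,d,'green')),'red',stats(colored(c,p,d,'red')))
    r=env.trace(c,'tile')
    for q in r[:2]:
        m=q['mask']&(d>0); v,u=np.nonzero(m); print('tile',round(q['conf'],2),q['pixel'],stats(W2L(world(c,np.c_[u,v],d[m]))))
    for n in('blue_tub','ochre_tub','slip_cup'):
        for q in env.trace(c,n)[:1]:
            m=q['mask']&(d>0); v,u=np.nonzero(m); print(n,round(q['conf'],2),np.median(world(c,np.c_[u,v],d[m]),0).round(3))
a=cv2.imread('pics/top8.png')[140:290,120:320]; cv2.imwrite('pics/v8.png',cv2.resize(a,None,fx=4,fy=4,interpolation=cv2.INTER_CUBIC))
E
```

```text
t 28.12 L [-620.6 -590.1  395.7] F [-0.26  0.38  0.23] op -0.1
top green (169, [[128.0, 52.0, 53.0], [134.0, 63.0, 71.0], [142.0, 73.0, 75.0], [149.0, 83.0, 80.0], [172.0, 94.0, 85.0]]) red (58, [[-20.0, 101.0, 47.0], [-8.0, 102.0, 175.0], [16.0, 103.0, 181.0], [37.0, 105.0, 183.0], [164.0, 106.0, 184.0]])
tile 0.65 [180.1, 208.6] (132, [[129.0, 55.0, 66.0], [135.0, 65.0, 71.0], [141.0, 75.0, 76.0], [148.0, 84.0, 80.0], [154.0, 93.0, 84.0]])
blue_tub 0.76 [ 0.427 -0.164  0.054]
ochre_tub 0.86 [ 0.407 -0.051  0.059]
slip_cup 0.97 [ 0.374 -0.264  0.044]
scene green (0, None) red (139, [[-21.0, 98.0, 153.0], [-6.0, 99.0, 161.0], [13.0, 100.0, 170.0], [34.0, 101.0, 178.0], [51.0, 104.0, 181.0]])
tile 0.22 [231.6, 189.1] (6169, [[-37.0, -162.0, 17.0], [-12.0, -89.0, 61.0], [21.0, -4.0, 137.0], [32.0, 85.0, 150.0], [207.0, 131.0, 176.0]])
blue_tub 0.87 [ 0.428 -0.174  0.053]
ochre_tub 0.89 [ 0.409 -0.064  0.057]
slip_cup 0.61 [ 0.372 -0.271  0.042]
```

View pics/v8.png

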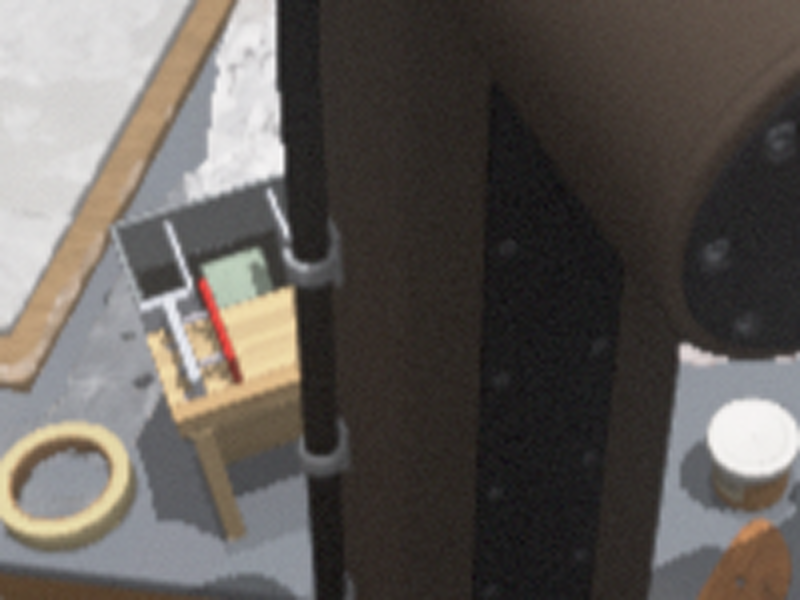

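```bash
python3 - <<'E'
from h import *
for _ in range(2):
    p,d=shot('top'); l=colored('top',p,d,'green'); l=l[l[:,2]>40]
    print(stats(l)[1][2])
    env.sleep(.8)
for a in range(120,185,6):
    k=(l[:,0]>=a)&(l[:,0]<a+6)
    if k.sum(): print(a,k.sum(),l[k,1:].mean(0).round(0))
v,u=np.nonzero(d>0); w=W2L(world('top',np.c_[u,v],d[d>0]))
for a in range(60,215,10):
    k=(w[:,0]>=a)&(w[:,0]<a+10)&(w[:,1]>45)&(w[:,1]<95)&(w[:,2]<200)
    if k.sum(): print('all',a,k.sum(),np.percentile(w[k,2],[5,50,95]).round(0))
E
```

```text
[142.0, 73.0, 74.0]
[142.0, 73.0, 75.0]
120 6 [77. 69.]
126 26 [74. 69.]
132 27 [71. 71.]
138 30 [72. 75.]
144 41 [73. 79.]
150 29 [72. 83.]
156 2 [75. 77.]
168 1 [47. 50.]
all 120 26 [63. 68. 72.]
all 130 60 [65. 71. 77.]
all 140 59 [69. 77. 84.]
all 150 33 [65. 82. 86.]
all 160 4 [45. 47. 49.]
all 170 2 [48. 49. 49.]
all 180 6 [46. 49. 51.]
all 190 27 [44. 48. 51.]
all 200 198 [ 44.  71. 100.]
all 210 36 [ 48.  78. 100.]
```

```bash
python3 -c "
from h import *
st(); env.close_job()"
```

```text
t 30.32 L [-621.3 -589.9  395.8] F [-0.04  0.13 -0.13] op -0.2
the job is handed in; nothing more can be done
```

The green tile is in the grey catch tray, and I handed the job in at 30.3 s of the 48 s allowed.

- **Slide and seat:** I gripped the tile's wall and slid the tile along the deck without lifting it. The red stop gave about 2 mm at roughly 5.6 N, well short of its 8 mm end. I let go there; the stop sprang back and pushed the tile a few mm away from it.
- **Push off:** I pushed the tile through the opening with closed fingers. No 6 N contact limit tripped on the way.
- **Final look:** The tile lies tilted and foot-down in the tray, at about ledge x 120–155, y 50–95, z 53–85 mm. It did not move between two looks 0.8 s apart. The stop is back at rest, the three tubs are where they started, and the arm is clear.

Some checks were uncertain or disagreed:

- **Force trigger:** The first contact on the stop tripped early, probably on noise of about 0.5 N. I finished the press in small steps using averaged force. The stop's travel is worked out from that force and the pictures, because there was no direct reading.
- **Tile detection:** In the scene camera's last picture the tile network reported a low-confidence match (0.22) covering the stand. I ignored it because the tile is hidden from that camera.
- **Tile height:** One end of the tile sits high, so it may be partly resting on the foot of the chute.

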